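Bolt the specimen case shut past its spring safety catch

TASK

Bolt the lid of the metal specimen case shut: with one fingertip hold the long spring catch beside the bolt pressed right down, and while it is held down use the other fingertip to push the bolt by its upright knob plate fully home into its keeper; then let go of both, so that the catch springs up again behind the bolt and locks it. Only press and push with the fingers: do not lift, tip or shove the case, and leave the jars, the dish and the other things where they stand. Finish with the hand clear of everything.

Things in the scene. Friction and masses are not known exactly. Their poses are not given: they have to be found in the camera images.
- case: metal specimen case, 250 (x) x 360 (y) x 110 mm high, 4 to 7 kg, loose on the bench; origin at the centre of its underside, z up. On its flat top the bolt bar lies along the case's y at x = -30 mm and slides to +y into the keeper (x -30, y +79 mm). Bar, guides and keeper rise at most 22 mm above the top, under 19 mm behind the knob plate; between bolt and catch nothing rises over 30 mm.
- knob_rear (a point): centre of the rear (case -y) face of the bolt's upright knob plate, the face to push; moves with the bolt. Plate: 28 mm wide (case x), 10 mm thick (case y), from 16 to 50 mm above the case's top. The point is 37 mm above the top, at case x = -30 mm, and y = -20 mm with the bolt fully drawn back.
- catch_top (a point): centre of the upper face of the spring catch, a ribbed flat paddle 26 mm wide (case x), 85 mm long (case y), parallel to the bolt, 60 mm from it, at case x = +30, y = -22.5 mm; moves with it. Upper face 34 mm above the case's top when up, 24 mm when right down (hard stop). It goes straight down wherever pressed; a fingertip may slide along it.
- bolt (a joint): travel of the bolt towards the keeper (case +y), m: 0 = fully drawn back, 0.034 = fully home. About 2.5 N of friction; it stays where it is left. With the catch up it stops at about 0.007, where its side lug meets the catch's pawl; from about 0.031 the lug is past the pawl and the catch can rise behind it.
- catch (a joint): how far the catch is pressed down, m: 0 = up, 0.010 = right down at its stop. Sprung upwards: 4 N at the top, 9 N right down. The bolt passes when it is pressed more than about 0.007. If it is let go with the bolt half way it stays down under the lug.
- jar_a: small capped jar, 34 mm across, 42 mm high, standing loose on the case beyond the catch (case x about +92, y about -50 mm); origin at the centre of its underside; leave alone
- jar_b: a like jar, standing loose on the case near its -y end; leave alone
- dish: flat round dish, 50 mm across, 14 mm high, loose on the case on the bolt's side (case x about -90, y about +50 mm); origin at the centre of its underside; leave alone
- reagent_a: bottle 70 mm across, 150 mm high, on the bench to the left or right of the case; origin at the centre of its underside; leave alone
- reagent_b: a like bottle, on the bench to the left or right of the case; leave alone
- beaker: open glass beaker 66 mm across, 85 mm high, on the bench to the left or right of the case; origin at the centre of its underside; leave alone
- tray: open white tray 130 x 190 x 40 mm, on the bench; origin at the centre of its underside; leave alone

How it is judged:
By the outcome, as a careful person would: the job done as asked, in the order asked, and still so for the second after the job is handed in, with the robot touching nothing.
It also fails if it takes over 32 s, if anything falls off the work surface, if the arm or the gripper's body presses on something with over 40 N, if the wrist force passes 120 N, or if a joint passes its speed limit or range.

ROBOT

A 6-joint arm with a two-finger parallel gripper is mounted at the origin on the work surface. World frame = base frame: x ahead of the robot, y to its left, z up, the work surface at z = 0. Lengths are in mm, angles in rad, forces in N, time in s.
With the tool pointing down it reaches from about 300 to 775 mm from the base axis. Payload 14.6 kg.
Tool frame: the origin (TCP) lies at the very end of the fingers, on their centre line; the grasp point (between the pads) lies 19 mm behind it; z points along the fingers, y is the line along which they close (so a half turn about z gives the same grasp; the last joint's range is limited). The gripper opens to 94 mm and grips with 3 to 60 N. Pads are 16 mm wide; open, the fingers measure 119 mm over their backs; the gripper's body (75 mm by 177 mm) begins 78 mm behind the grasp point.
Start: joints at [1.084, 0.3, 1.521, -0, 1.321, -0.067], TCP at [224.164, 502.235, 205.446] pointing down, gripper open.
Joint ranges: [-3.03, 3.03], [-0.79, 2.21], [0.23, 2.52], [-1.04, 4.18], [0, 3.07], [-2.55, 2.55]. Speed limits (rad/s): [2.22, 2.22, 2.57, 3.14, 3.14, 3.14].

INTERFACE

Orientations are given as [roll, pitch, yaw] about the fixed x, y, z axes, in that order (R = Rz(yaw) Ry(pitch) Rx(roll)).
In Python, from cell import manip gives the robot as it stands. The module is installed in compiled form; this text tells all that it offers.
- The arm moves only by the shell command python3 -m inch 'ROWS' [FORCE]. ROWS is JSON, a list of rows, each an object of numbers: "gripper": the opening, from 0 (shut) to 1 (fully open); "dx", "dy", "dz": the shift along the world's x, y, z in m; "wx", "wy", "wz": the turn, a rotation vector about the world's x, y, z in degrees. A call has exactly 5 rows; each row is the pose to reach, as a shift and turn from the pose commanded when the call began; what a row does not reach only later rows make up. A row lasts 1/12 s, in which the tool goes at most 41.7 mm and 7.16 degrees, less where a joint would pass 70% of its speed; a pose out of reach is approached as far as the arm can. A call with a gripper value outside its range is refused whole. The fingers move at their own pace and stop on an object; FORCE is the grip in N (left out, the last holds). Time passes only in rows, so rows that repeat a pose let the fingers close, or fill a call up. It gives the time, the measured TCP pose, the force, the opening and the grip force at its end, in the units of the state.
- manip.read_state(): the state, without advancing time (a new reading comes with each control period).
- manip.camera(name): name is "scene" or "top"; returns the picture (400x640x3 uint8, blue, green, red); there is no depth.
- manip.camera_info(name): a dict with "camera_matrix" (3x3 intrinsics, pixels), "R" (3x3) and "t" (3): a world point X has camera coordinates R X + t. Camera axes: x right, y down, z forward; pixel columns grow to the right and rows downward; lengths in mm; the calibration is good to about 2 mm. A picture is of the moment at which its call begins. camera_info takes no time and is no camera call.
- manip.sign_off(): hands the job in; it is judged then, once.
The state is a dict: "clock": time; "joints": joint angles; "qd": joint speeds; "effort": joint torques, N m; "eef_pos": TCP position; "eef_rot": TCP orientation; "wrist_force": force on the tool from outside, world axes, zero at the start; "moment": the same for the moment, N m; "finger_gap": finger opening in mm; "finger_force": force on a finger pad.
Only numpy, scipy, OpenCV 4.12 (cv2) and the standard library are available. Lean on these libraries where they do the work, as an engineer would, in place of code of your own. Each camera call takes 0.05 s, during which the arm holds its last target. There are 200 camera calls.

## Working session

There is one attempt and no reset: what is moved stays moved. The work goes in short steps, Python scripts to look and compute and a shell command to move; the robot and the scene stay as the last step left them, time stands still between calls to the robot, and variables do not carry over. Pictures are saved under pics/ and viewed, at most 10 in all, crops included, and the job is handed in when it is done.

```bash
mkdir -p pics; python3 - <<'E'
from cell import manip
import cv2
for n in("scene","top"):
    im=manip.camera(n); cv2.imwrite(f"pics/{n}0.png",im)
    i=manip.camera_info(n); print(n,i)
print(manip.read_state())
E
```

```text
scene {'camera_matrix': array([[517.91871925,   0.        , 322.29716346],
       [  0.        , 517.91871925, 191.76103898],
       [  0.        ,   0.        ,   1.        ]]), 'R': array([[-0.67352131,  0.73913171, -0.00730473],
       [ 0.45247394,  0.4044545 , -0.79478544],
       [-0.58449669, -0.53861013, -0.60684656]]), 't': array([ 338.53612028, -173.65282191, 1889.84594247])}
top {'camera_matrix': array([[471.31643967,   0.        , 310.49700102],
       [  0.        , 471.31643967, 196.42427328],
       [  0.        ,   0.        ,   1.        ]]), 'R': array([[-0.03560427, -0.99935509,  0.00466199],
       [-0.97894839,  0.03393833, -0.20126661],
       [ 0.20097859, -0.01172979, -0.9795254 ]]), 't': array([  10.69148097,  551.99006042, 1321.30281087])}
{'clock': 0.1, 'joints': array([ 1.08440126e+00,  3.00389023e-01,  1.52150475e+00,  1.66647814e-05,
        1.32072487e+00, -6.66028944e-02]), 'qd': array([-1.99913481e-05, -8.45513236e-04, -2.15838006e-03,  5.40576363e-04,
        1.99607492e-04, -5.96001393e-04]), 'effort': array([ 2.23722054e-03, -5.32651806e+01, -3.53275144e+01,  7.10355537e-02,
        2.35978479e-02, -9.18530054e-05]), 'eef_pos': array([224.05336909, 502.03621774, 204.96364897]), 'eef_rot': array([-3.14057002e+00, -8.43896142e-05,  2.72179630e+00]), 'wrist_force': array([-0.58396427, -0.03488031,  0.22145449]), 'moment': array([-0.03591713, -0.03448744,  0.01371999]), 'finger_force': 0.0, 'finger_gap': 93.78407093944014}
```

View pics/top0.png

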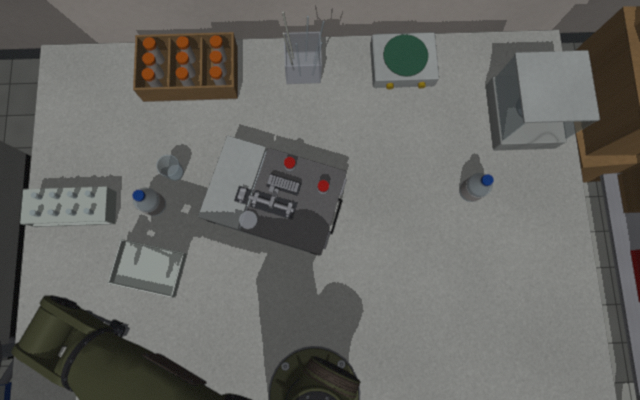

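View pics/scene0.png

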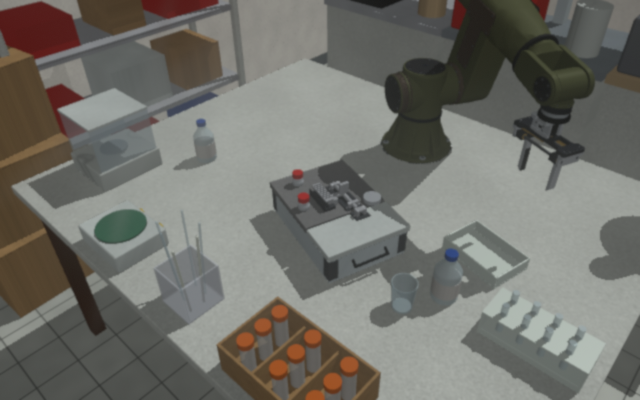

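The top view shows the case around (275,190), the catch at (284,183), the bolt at (270,203) and the keeper at the left near (242,194). So case +y points left and slightly up, and the hand is clear of it. I'll enlarge both views.

```bash
python3 - <<'E'
import cv2
a=cv2.imread("pics/top0.png")[120:260,190:360]; cv2.imwrite("pics/topc.png",cv2.resize(a,None,fx=4.2,fy=4.2,interpolation=cv2.INTER_CUBIC))
a=cv2.imread("pics/scene0.png")[155:280,262:412]; cv2.imwrite("pics/scenec.png",cv2.resize(a,None,fx=4.8,fy=4.8,interpolation=cv2.INTER_CUBIC))
E
```

```text
(no output)
```

View pics/topc.png

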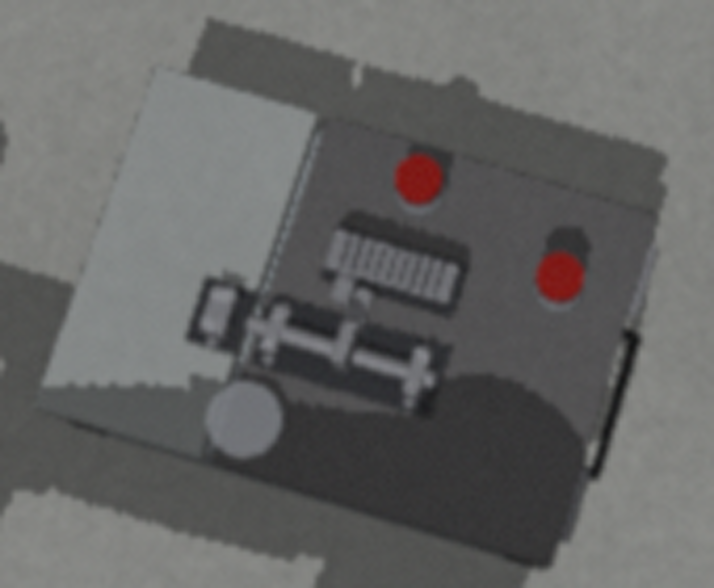

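View pics/scenec.png

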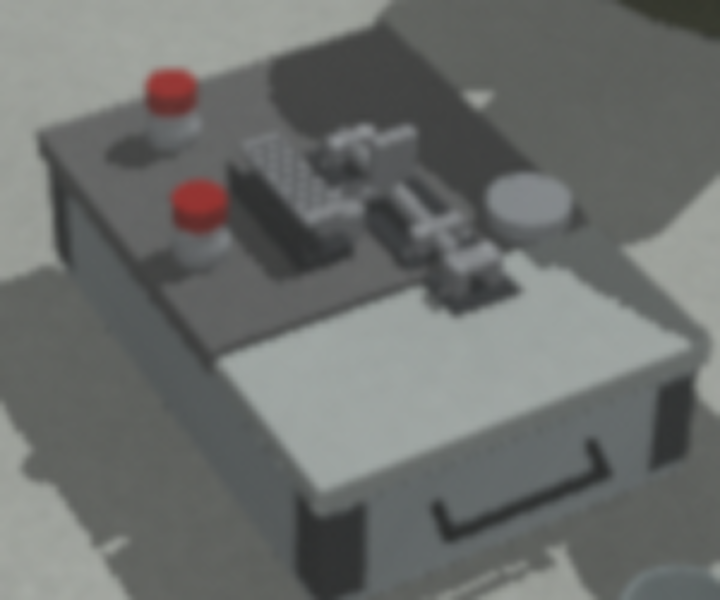

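```bash
cat > h.py <<'E'
import numpy as np
from cell import manip
I={n:manip.camera_info(n) for n in("scene","top")}
def proj(n,X):
    i=I[n];c=i["R"]@np.asarray(X,float)+i["t"];p=i["camera_matrix"]@c;return p[:2]/p[2]
def unproj(n,uv,z):
    i=I[n];d=i["R"].T@np.linalg.solve(i["camera_matrix"],[*uv,1]);o=-i["R"].T@i["t"];return o+d*(z-o[2])/d[2]
def w(pose,c): 
    x,y,a=pose;return np.array([x+np.cos(a)*c[0]-np.sin(a)*c[1],y+np.sin(a)*c[0]+np.cos(a)*c[1],c[2]])
def case(pose,X):
    x,y,a=pose;d=X[:2]-np.array([x,y]);return np.array([np.cos(a)*d[0]+np.sin(a)*d[1],-np.sin(a)*d[0]+np.cos(a)*d[1],X[2]])
E
python3 - <<'E'
from h import *
from scipy.optimize import least_squares
C=[(125,180,110),(125,-180,110),(-125,-180,110),(-125,180,110)]
T=np.array([(160,70),(657,212),(548,567),(40,405)])/4.2+[190,120]
S=np.array([(318,500),(42,135),(385,25),(700,348)])/4.8+[262,155]
for N in(["top"],["scene"],["top","scene"]):
    f=lambda p:np.concatenate([proj(n,w(p,c))-q for n in N for c,q in zip(C,T if n=="top" else S)])
    r=least_squares(f,[450,50,-.2],x_scale=[100,100,1]);print(N,r.x,np.round(r.fun,1))
p=r.x
def rep(n,name,uv,z):
    q=np.array(uv)/(4.2 if n=="top" else 4.8)+([190,120] if n=="top" else [262,155])
    print(name,np.round(case(p,unproj(n,q,z)),1),np.round(unproj(n,q,z),1))
rep("top","jara",(419,178),152);rep("top","jarb",(560,276),152);rep("top","dish",(243,418),124)
rep("top","catch",(397,267),144);rep("scene","catch",(300,180),144)
rep("top","knobtop",(345,338),160);rep("scene","knobtop",(393,134),160)
for n,uv,z in(("top",(487,180),150),("top",(140,195),150),("top",(170,160),85),("top",(147,268),20)):print(uv,unproj(n,uv,z),case(p,unproj(n,uv,z)))
E
```

```text
['top'] [ 5.52424636e+02  9.57035074e+01 -3.34363158e-01] [-0.7 -1.6  1.   0.4  1.4  0.4 -1.7  0.6]
['scene'] [ 5.58478787e+02  1.02579580e+02 -3.44675559e-01] [-1.4  0.1 -2.  -0.5  0.5 -0.2  2.8 -0.3]
['top', 'scene'] [ 5.54193384e+02  9.79888802e+01 -3.38998276e-01] [-1.2 -2.4  0.2  0.1  0.2  0.  -2.6 -0.3 -1.1 -1.7 -2.2 -1.5 -0.1 -1.4
  2.5 -2.2]
jara [ 88.8 -23.7 152. ] [630.   46.1 152. ]
jarb [  53.5 -131.3  152. ] [560.9 -43.6 152. ]
dish [-93.3  39.5 124. ] [479.3 166.3 124. ]
catch [ 29.1 -27.5 144. ] [572.5  62.4 144. ]
catch [ 26.6 -15.1 144. ] [574.3  74.9 144. ]
knobtop [-28.6 -12.1 160. ] [523.2  96.1 160. ]
knobtop [-31.3  -9.2 160. ] [521.6  99.7 160. ]
(487, 180) [ 561.95363849 -493.18730664  150.        ] [ 203.90983828 -554.95070344  150.        ]
(140, 195) [552.74959297 455.08520765 150.        ] [-120.11134444  336.29323004  150.        ]
(170, 160) [668.05671363 395.25295507  85.        ] [  8.53021627 318.21065878  85.        ]
(147, 268) [363.7378005  473.12987282  20.        ] [-304.36676474  290.45647926   20.        ]
```

The pose fits both views to within about 3 px, and the knob and catch land where the dimensions say they should. I'll set out with tool y along case x, fingers about 60 mm apart, to hover behind the knob.

```bash
python3 -m inch '[{"dx":0.021,"dy":-0.0296,"wz":-5.7,"gripper":0.505},{"dx":0.042,"dy":-0.0592,"wz":-11.4,"gripper":0.505},{"dx":0.063,"dy":-0.0888,"wz":-17.1,"gripper":0.505},{"dx":0.084,"dy":-0.1184,"wz":-22.8,"gripper":0.505},{"dx":0.105,"dy":-0.148,"wz":-28.5,"gripper":0.505}]'
python3 -m inch '[{"dx":0.021,"dy":-0.0296,"wz":-5.7,"gripper":0.505},{"dx":0.042,"dy":-0.0592,"wz":-11.4,"gripper":0.505},{"dx":0.063,"dy":-0.0888,"wz":-17.1,"gripper":0.505},{"dx":0.084,"dy":-0.1184,"wz":-22.8,"gripper":0.505},{"dx":0.105,"dy":-0.148,"wz":-28.5,"gripper":0.505}]'
python3 -m inch '[{"dx":0.021,"dy":-0.0296,"wz":-5.7,"gripper":0.505},{"dx":0.042,"dy":-0.0592,"wz":-11.4,"gripper":0.505},{"dx":0.063,"dy":-0.0888,"wz":-17.1,"gripper":0.505},{"dx":0.084,"dy":-0.1184,"wz":-22.8,"gripper":0.505},{"dx":0.105,"dy":-0.148,"wz":-28.5,"gripper":0.505}]'
```

```text
validation failed for argument at $[0]...
validation failed for argument at $[0]...
validation failed for argument at $[0]...
```

```bash
python3 -m inch '[{"dx":0.021,"dy":-0.0296,"dz":0,"wx":0,"wy":0,"wz":-5.7,"gripper":0.505},{"dx":0.042,"dy":-0.0592,"dz":0,"wx":0,"wy":0,"wz":-11.4,"gripper":0.505},{"dx":0.063,"dy":-0.0888,"dz":0,"wx":0,"wy":0,"wz":-17.1,"gripper":0.505},{"dx":0.084,"dy":-0.1184,"dz":0,"wx":0,"wy":0,"wz":-22.8,"gripper":0.505},{"dx":0.105,"dy":-0.148,"dz":0,"wx":0,"wy":0,"wz":-28.5,"gripper":0.505}]'
```

```text
clock: 0.52
eef_pos: [329.7, 352.7, 205.2]
eef_rot: [-3.141, 0.0, 2.22]
wrist_force: [1.5, -0.4, -0.9]
finger_gap: 64.1
finger_force: 0.0
```

```bash
python3 -m inch '[{"dx":0.021,"dy":-0.0296,"dz":0,"wx":0,"wy":0,"wz":-5.7,"gripper":0.505},{"dx":0.042,"dy":-0.0592,"dz":0,"wx":0,"wy":0,"wz":-11.4,"gripper":0.505},{"dx":0.063,"dy":-0.0888,"dz":0,"wx":0,"wy":0,"wz":-17.1,"gripper":0.505},{"dx":0.084,"dy":-0.1184,"dz":0,"wx":0,"wy":0,"wz":-22.8,"gripper":0.505},{"dx":0.105,"dy":-0.148,"dz":0,"wx":0,"wy":0,"wz":-28.5,"gripper":0.505}]'
python3 -m inch '[{"dx":0.021,"dy":-0.0296,"dz":0,"wx":0,"wy":0,"wz":-5.7,"gripper":0.505},{"dx":0.042,"dy":-0.0592,"dz":0,"wx":0,"wy":0,"wz":-11.4,"gripper":0.505},{"dx":0.063,"dy":-0.0888,"dz":0,"wx":0,"wy":0,"wz":-17.1,"gripper":0.505},{"dx":0.084,"dy":-0.1184,"dz":0,"wx":0,"wy":0,"wz":-22.8,"gripper":0.505},{"dx":0.105,"dy":-0.148,"dz":0,"wx":0,"wy":0,"wz":-28.5,"gripper":0.505}]'
python3 - <<'E'
from h import *
import cv2
for n,s in(("top",(120,260,190,360)),("scene",(130,255,262,412))):
    a=manip.camera(n)[s[0]:s[1],s[2]:s[3]]; cv2.imwrite(f"pics/{n}1.png",cv2.resize(a,None,fx=4.2,fy=4.2,interpolation=cv2.INTER_CUBIC))
print(manip.read_state()["eef_pos"],manip.read_state()["joints"])
E
```

```text
clock: 0.93
eef_pos: [434.8, 204.6, 205.4]
eef_rot: [-3.141, 0.0, 1.722]
wrist_force: [-0.6, 0.1, -0.1]
finger_gap: 47.6
finger_force: 0.0
clock: 1.35
eef_pos: [539.8, 56.5, 205.2]
eef_rot: [-3.141, 0.0, 1.225]
wrist_force: [0.3, 0.7, 0.1]
finger_gap: 47.3
finger_force: 0.0
[540.77493836  54.60440785 204.67755032] [ 3.35133972e-02  2.86596635e-01  1.53997539e+00 -5.57754355e-04
  1.31579659e+00  3.83024114e-01]
```

View pics/scene1.png

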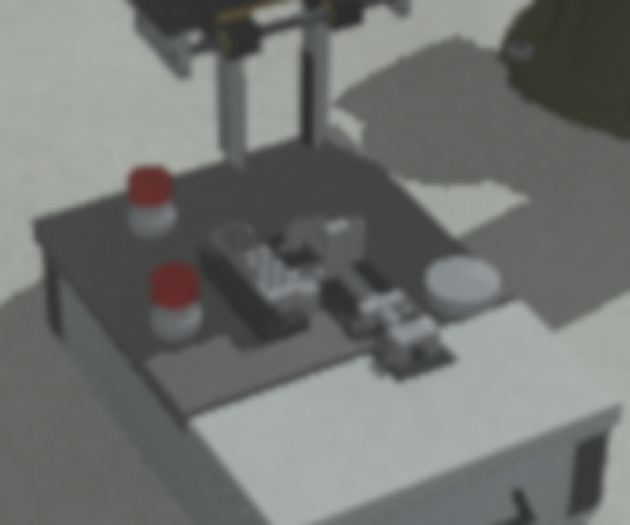

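The scene crop shows the fingertips at about (237,163) and (318,145), behind the catch (260,265) and the knob plate (335,240). I'll check the fingertip projection and the other distances.

```bash
python3 - <<'E'
from h import *
s=manip.read_state();t=s["eef_pos"];print(t,s["eef_rot"])
for p in([554.2,98,-.339],[552.4,95.7,-.334],[558.5,102.6,-.345]):
    print(case(p,t))
    cx=np.array([np.cos(p[2]),np.sin(p[2]),0])
    for k in(30,-30):print(" tip",(proj("scene",t+k*cx)-[262,130])*4.2, (proj("top",t+k*cx)-[190,120])*4.2)
    for c in((-44,-20,160),(-16,-20,160),(-44,-10,160),(-16,-10,160),(43,20,144),(17,20,144),(43,-65,144),(17,-65,144)):
        print(c,np.round((proj("scene",w(p,c))-[262,130])*4.2),np.round((proj("top",w(p,c))-[190,120])*4.2))
E
```

```text
[540.77493836  54.60440785 204.67755032] [-3.14107455e+00  7.90520396e-04  1.22142672e+00]
[  1.76994096 -45.39027437 204.67755032]
 tip [232.78882837 165.546803  ] [420.76828539 249.18980168]
 tip [313.44139513 140.36405651] [390.94666752 339.26032833]
(-44, -20, 160) [352. 208.] [349. 364.]
(-16, -20, 160) [316. 220.] [363. 323.]
(-44, -10, 160) [360. 216.] [334. 360.]
(-16, -10, 160) [323. 228.] [348. 319.]
(43, 20, 144) [266. 299.] [335. 226.]
(17, 20, 144) [301. 287.] [322. 263.]
(43, -65, 144) [205. 230.] [458. 264.]
(17, -65, 144) [240. 219.] [446. 301.]
[  2.48950133 -42.63557359 204.67755032]
 tip [232.89737548 165.66281114] [420.53917298 249.12025262]
 tip [313.32862913 140.25172585] [391.17775505 339.33114908]
(-44, -20, 160) [351. 206.] [353. 367.]
(-16, -20, 160) [315. 218.] [367. 326.]
(-44, -10, 160) [359. 213.] [338. 362.]
(-16, -10, 160) [322. 226.] [352. 321.]
(43, 20, 144) [266. 296.] [338. 229.]
(17, 20, 144) [301. 284.] [326. 266.]
(43, -65, 144) [205. 228.] [461. 266.]
(17, -65, 144) [239. 217.] [450. 303.]
[ -0.44867062 -51.16203056 204.67755032]
 tip [232.65994523 165.40719434] [421.04273645 249.27473384]
 tip [313.57542589 140.49928395] [390.6698639  339.17384461]
(-44, -20, 160) [354. 214.] [341. 358.]
(-16, -20, 160) [317. 226.] [355. 317.]
(-44, -10, 160) [361. 222.] [327. 353.]
(-16, -10, 160) [324. 234.] [341. 312.]
(43, 20, 144) [267. 305.] [328. 220.]
(17, 20, 144) [302. 293.] [315. 257.]
(43, -65, 144) [206. 235.] [451. 258.]
(17, -65, 144) [241. 224.] [439. 295.]
```

View pics/top1.png

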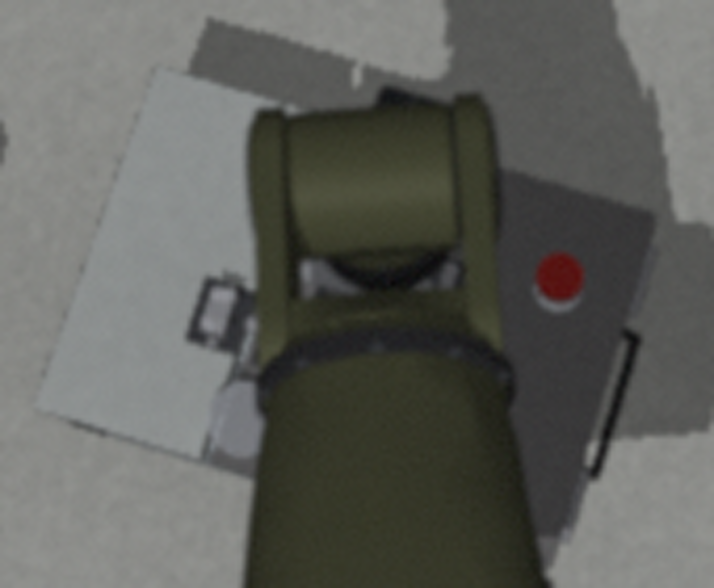

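The fingertips project within about 1 px of where they appear. The top view is mostly hidden by the arm, so it adds nothing. I'll lower to just above the catch.

```bash
python3 -m inch '[{"dx":0,"dy":0,"dz":-0.018,"wx":0,"wy":0,"wz":0,"gripper":0.505},{"dx":-0.001,"dy":0.001,"dz":-0.036,"wx":0,"wy":0,"wz":0.6,"gripper":0.505},{"dx":-0.001,"dy":0.001,"dz":-0.048,"wx":0,"wy":0,"wz":0.6,"gripper":0.505},{"dx":-0.001,"dy":0.001,"dz":-0.053,"wx":0,"wy":0,"wz":0.6,"gripper":0.505},{"dx":-0.001,"dy":0.001,"dz":-0.053,"wx":0,"wy":0,"wz":0.6,"gripper":0.505}]'
python3 -m inch '[{"dx":0,"dy":0,"dz":-0.003,"wx":0,"wy":0,"wz":0,"gripper":0.505},{"dx":0,"dy":0,"dz":-0.006,"wx":0,"wy":0,"wz":0,"gripper":0.505},{"dx":0,"dy":0,"dz":-0.009,"wx":0,"wy":0,"wz":0,"gripper":0.505},{"dx":0,"dy":0,"dz":-0.011,"wx":0,"wy":0,"wz":0,"gripper":0.505},{"dx":0,"dy":0,"dz":-0.011,"wx":0,"wy":0,"wz":0,"gripper":0.505}]'
```

```text
clock: 1.87
eef_pos: [537.5, 59.6, 151.4]
eef_rot: [-3.14, 0.001, 1.241]
wrist_force: [-0.6, -0.4, -0.8]
finger_gap: 47.5
finger_force: 0.0
clock: 2.28
eef_pos: [538.5, 59.3, 141.7]
eef_rot: [3.141, -0.0, 1.24]
wrist_force: [0.3, 0.8, 4.3]
finger_gap: 47.3
finger_force: 2.4
```

Force is 4.3 N at z of about 142, which matches first contact with the catch. I'll press on to the stop.

```bash
python3 -m inch '[{"dx":0,"dy":0,"dz":-0.002,"wx":0,"wy":0,"wz":0,"gripper":0.505},{"dx":0,"dy":0,"dz":-0.003,"wx":0,"wy":0,"wz":0,"gripper":0.505},{"dx":0,"dy":0,"dz":-0.004,"wx":0,"wy":0,"wz":0,"gripper":0.505},{"dx":0,"dy":0,"dz":-0.005,"wx":0,"wy":0,"wz":0,"gripper":0.505},{"dx":0,"dy":0,"dz":-0.005,"wx":0,"wy":0,"wz":0,"gripper":0.505}]'
python3 -m inch '[{"dx":0,"dy":0,"dz":-0.001,"wx":0,"wy":0,"wz":0,"gripper":0.505},{"dx":0,"dy":0,"dz":-0.002,"wx":0,"wy":0,"wz":0,"gripper":0.505},{"dx":0,"dy":0,"dz":-0.002,"wx":0,"wy":0,"wz":0,"gripper":0.505},{"dx":0,"dy":0,"dz":-0.002,"wx":0,"wy":0,"wz":0,"gripper":0.505},{"dx":0,"dy":0,"dz":-0.002,"wx":0,"wy":0,"wz":0,"gripper":0.505}]'
```

```text
clock: 2.7
eef_pos: [538.5, 59.3, 137.1]
eef_rot: [3.14, -0.001, 1.24]
wrist_force: [-0.7, 0.6, 7.4]
finger_gap: 47.8
finger_force: 3.5
clock: 3.12
eef_pos: [538.6, 59.3, 135.4]
eef_rot: [3.14, -0.001, 1.24]
wrist_force: [-2.2, 0.5, 7.0]
finger_gap: 47.5
finger_force: 3.9
```

```bash
python3 -m inch '[{"dx":0,"dy":0,"dz":-0.001,"wx":0,"wy":0,"wz":0,"gripper":0.505},{"dx":0,"dy":0,"dz":-0.002,"wx":0,"wy":0,"wz":0,"gripper":0.505},{"dx":0,"dy":0,"dz":-0.002,"wx":0,"wy":0,"wz":0,"gripper":0.505},{"dx":0,"dy":0,"dz":-0.002,"wx":0,"wy":0,"wz":0,"gripper":0.505},{"dx":0,"dy":0,"dz":-0.002,"wx":0,"wy":0,"wz":0,"gripper":0.505}]'
python3 - <<'E'
from h import *
import cv2
s=(150,220,290,370)
a=manip.camera("scene")[s[0]:s[1],s[2]:s[3]]; cv2.imwrite("pics/scene2.png",cv2.resize(a,None,fx=8,fy=8,interpolation=cv2.INTER_CUBIC))
print(manip.read_state()["wrist_force"])
E
```

```text
clock: 3.53
eef_pos: [538.7, 59.2, 134.0]
eef_rot: [3.14, -0.001, 1.24]
wrist_force: [-4.1, -0.1, 13.3]
finger_gap: 47.7
finger_force: 6.7
[-4.42043787  0.45279564 12.48077278]
```

View pics/scene2.png

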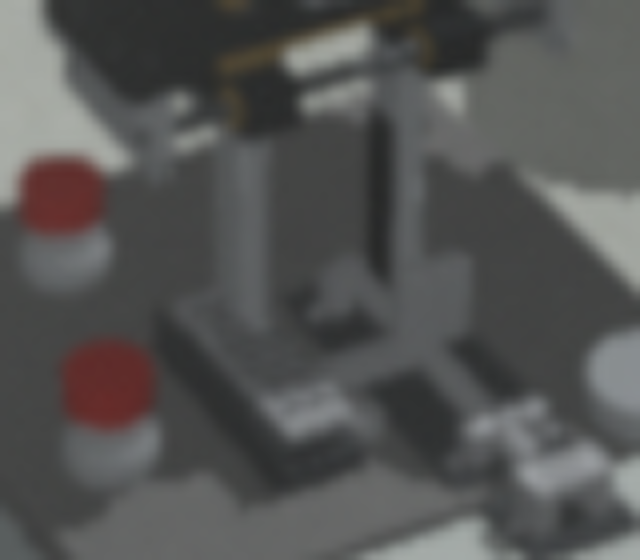

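The picture shows the left finger standing on the lowered catch (250,325) and the right finger just behind the knob plate (430,290). The load is 13 N against a 9 N spring, so the catch is on its stop. I'll push along case +y while holding it down.

```bash
python3 -m inch '[{"dx":0.001,"dy":0.0028,"dz":-0.0005,"wx":0,"wy":0,"wz":0,"gripper":0.505},{"dx":0.002,"dy":0.0057,"dz":-0.0005,"wx":0,"wy":0,"wz":0,"gripper":0.505},{"dx":0.003,"dy":0.0085,"dz":-0.0005,"wx":0,"wy":0,"wz":0,"gripper":0.505},{"dx":0.004,"dy":0.0113,"dz":-0.0005,"wx":0,"wy":0,"wz":0,"gripper":0.505},{"dx":0.005,"dy":0.0142,"dz":-0.0005,"wx":0,"wy":0,"wz":0,"gripper":0.505}]'
python3 -m inch '[{"dx":0.001,"dy":0.0028,"dz":0,"wx":0,"wy":0,"wz":0,"gripper":0.505},{"dx":0.002,"dy":0.0057,"dz":0,"wx":0,"wy":0,"wz":0,"gripper":0.505},{"dx":0.003,"dy":0.0085,"dz":0,"wx":0,"wy":0,"wz":0,"gripper":0.505},{"dx":0.004,"dy":0.0113,"dz":0,"wx":0,"wy":0,"wz":0,"gripper":0.505},{"dx":0.004,"dy":0.0113,"dz":0,"wx":0,"wy":0,"wz":0,"gripper":0.505}]'
```

```text
clock: 4.0
eef_pos: [544.2, 71.9, 133.9]
eef_rot: [3.138, 0.001, 1.239]
wrist_force: [-2.9, -10.9, 16.2]
finger_gap: 47.5
finger_force: 7.8
clock: 4.42
eef_pos: [548.2, 83.3, 133.9]
eef_rot: [3.138, 0.002, 1.239]
wrist_force: [-4.0, -11.2, 16.9]
finger_gap: 47.4
finger_force: 8.6
```

```bash
python3 -m inch '[{"dx":0.001,"dy":0.0028,"dz":0.0004,"wx":0,"wy":0,"wz":0,"gripper":0.505},{"dx":0.002,"dy":0.0057,"dz":0.0004,"wx":0,"wy":0,"wz":0,"gripper":0.505},{"dx":0.003,"dy":0.0085,"dz":0.0004,"wx":0,"wy":0,"wz":0,"gripper":0.505},{"dx":0.0037,"dy":0.0104,"dz":0.0004,"wx":0,"wy":0,"wz":0,"gripper":0.505},{"dx":0.0043,"dy":0.0123,"dz":0.0004,"wx":0,"wy":0,"wz":0,"gripper":0.505}]'
python3 -m inch '[{"dx":0.0003,"dy":0.0009,"dz":0,"wx":0,"wy":0,"wz":0,"gripper":0.505},{"dx":0.0006,"dy":0.0019,"dz":0,"wx":0,"wy":0,"wz":0,"gripper":0.505},{"dx":0.001,"dy":0.0028,"dz":0,"wx":0,"wy":0,"wz":0,"gripper":0.505},{"dx":0.001,"dy":0.0028,"dz":0,"wx":0,"wy":0,"wz":0,"gripper":0.505},{"dx":0.001,"dy":0.0028,"dz":0,"wx":0,"wy":0,"wz":0,"gripper":0.505}]'
```

```text
clock: 4.83
eef_pos: [552.3, 95.4, 134.0]
eef_rot: [3.138, 0.002, 1.239]
wrist_force: [-3.8, -13.4, 13.7]
finger_gap: 47.3
finger_force: 8.0
clock: 5.25
eef_pos: [553.3, 98.3, 134.0]
eef_rot: [3.138, 0.001, 1.239]
wrist_force: [-2.9, -10.7, 13.1]
finger_gap: 47.8
finger_force: 7.6
```

```bash
python3 -m inch '[{"dx":0.0003,"dy":0.0009,"dz":0,"wx":0,"wy":0,"wz":0,"gripper":0.505},{"dx":0.0006,"dy":0.0019,"dz":0,"wx":0,"wy":0,"wz":0,"gripper":0.505},{"dx":0.001,"dy":0.0028,"dz":0,"wx":0,"wy":0,"wz":0,"gripper":0.505},{"dx":0.001,"dy":0.0028,"dz":0,"wx":0,"wy":0,"wz":0,"gripper":0.505},{"dx":0.001,"dy":0.0028,"dz":0,"wx":0,"wy":0,"wz":0,"gripper":0.505}]'
python3 - <<'E'
from h import *
import cv2
s=(150,220,290,370)
a=manip.camera("scene")[s[0]:s[1],s[2]:s[3]]; cv2.imwrite("pics/scene3.png",cv2.resize(a,None,fx=8,fy=8,interpolation=cv2.INTER_CUBIC))
print(manip.read_state()["wrist_force"])
E
```

```text
clock: 5.67
eef_pos: [554.3, 101.1, 134.0]
eef_rot: [3.138, 0.001, 1.239]
wrist_force: [-2.8, -11.3, 13.4]
finger_gap: 47.7
finger_force: 7.6
[ -2.12612716 -11.13640228  13.33486844]
```

View pics/scene3.png

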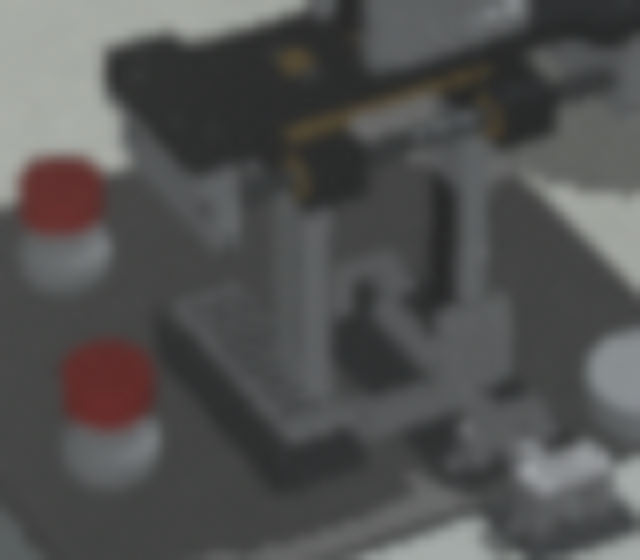

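The knob plate's corner went from (470,260) to (512,296), about 27 mm of travel. Jars and case edges are unchanged. I'll push on gently until the force rises.

```bash
python3 -m inch '[{"dx":0.0003,"dy":0.0009,"dz":0,"wx":0,"wy":0,"wz":0,"gripper":0.505},{"dx":0.0006,"dy":0.0019,"dz":0,"wx":0,"wy":0,"wz":0,"gripper":0.505},{"dx":0.001,"dy":0.0028,"dz":0,"wx":0,"wy":0,"wz":0,"gripper":0.505},{"dx":0.001,"dy":0.0028,"dz":0,"wx":0,"wy":0,"wz":0,"gripper":0.505},{"dx":0.001,"dy":0.0028,"dz":0,"wx":0,"wy":0,"wz":0,"gripper":0.505}]'
python3 -m inch '[{"dx":0.0002,"dy":0.0005,"dz":0,"wx":0,"wy":0,"wz":0,"gripper":0.505},{"dx":0.0004,"dy":0.001,"dz":0,"wx":0,"wy":0,"wz":0,"gripper":0.505},{"dx":0.0006,"dy":0.0015,"dz":0,"wx":0,"wy":0,"wz":0,"gripper":0.505},{"dx":0.0007,"dy":0.0019,"dz":0,"wx":0,"wy":0,"wz":0,"gripper":0.505},{"dx":0.0007,"dy":0.0019,"dz":0,"wx":0,"wy":0,"wz":0,"gripper":0.505}]'
```

```text
clock: 6.13
eef_pos: [554.8, 102.6, 134.0]
eef_rot: [3.139, 0.004, 1.239]
wrist_force: [-7.4, -21.3, 16.6]
finger_gap: 47.5
finger_force: 13.3
clock: 6.55
eef_pos: [555.0, 103.0, 134.0]
eef_rot: [3.14, 0.007, 1.239]
wrist_force: [-13.5, -32.2, 21.4]
finger_gap: 47.5
finger_force: 20.2
```

The finger stalled at the expected place with the force rising, so the bolt is home. I'll ease back off the knob, then lift straight up.

```bash
python3 -m inch '[{"dx":-0.001,"dy":-0.0028,"dz":0,"wx":0,"wy":0,"wz":0,"gripper":0.505},{"dx":-0.002,"dy":-0.0055,"dz":0,"wx":0,"wy":0,"wz":0,"gripper":0.505},{"dx":-0.003,"dy":-0.008,"dz":0.0005,"wx":0,"wy":0,"wz":0,"gripper":0.505},{"dx":-0.003,"dy":-0.008,"dz":0.003,"wx":0,"wy":0,"wz":0,"gripper":0.505},{"dx":-0.003,"dy":-0.008,"dz":0.006,"wx":0,"wy":0,"wz":0,"gripper":0.505}]'
python3 -m inch '[{"dx":0,"dy":0,"dz":0.004,"wx":0,"wy":0,"wz":0,"gripper":0.505},{"dx":0,"dy":0,"dz":0.012,"wx":0,"wy":0,"wz":0,"gripper":0.505},{"dx":0,"dy":0,"dz":0.03,"wx":0,"wy":0,"wz":0,"gripper":0.505},{"dx":0,"dy":0,"dz":0.055,"wx":0,"wy":0,"wz":0,"gripper":0.505},{"dx":0,"dy":0,"dz":0.085,"wx":0,"wy":0,"wz":0,"gripper":0.505}]'
python3 -m inch '[{"dx":-0.004,"dy":-0.01,"dz":0.03,"wx":0,"wy":0,"wz":0,"gripper":0.505},{"dx":-0.01,"dy":-0.03,"dz":0.06,"wx":0,"wy":0,"wz":0,"gripper":0.505},{"dx":-0.02,"dy":-0.06,"dz":0.08,"wx":0,"wy":0,"wz":0,"gripper":0.505},{"dx":-0.03,"dy":-0.09,"dz":0.09,"wx":0,"wy":0,"wz":0,"gripper":0.505},{"dx":-0.03,"dy":-0.09,"dz":0.09,"wx":0,"wy":0,"wz":0,"gripper":0.505}]'
python3 - <<'E'
from h import *
import cv2
s=(150,220,290,370)
a=manip.camera("scene"); cv2.imwrite("pics/scene4f.png",a)
cv2.imwrite("pics/scene4.png",cv2.resize(a[s[0]:s[1],s[2]:s[3]],None,fx=8,fy=8,interpolation=cv2.INTER_CUBIC))
E
```

```text
clock: 6.97
eef_pos: [553.2, 99.7, 139.6]
eef_rot: [3.139, -0.002, 1.24]
wrist_force: [2.4, 2.5, 5.3]
finger_gap: 47.7
finger_force: 2.8
clock: 7.38
eef_pos: [551.2, 99.1, 223.2]
eef_rot: [-3.138, 0.002, 1.24]
wrist_force: [0.5, 0.2, 0.7]
finger_gap: 47.5
finger_force: 0.0
clock: 7.8
eef_pos: [521.4, 5.8, 316.4]
eef_rot: [3.138, -0.0, 1.237]
wrist_force: [0.3, 0.2, 0.2]
finger_gap: 47.7
finger_force: 0.0
```

View pics/scene4.png

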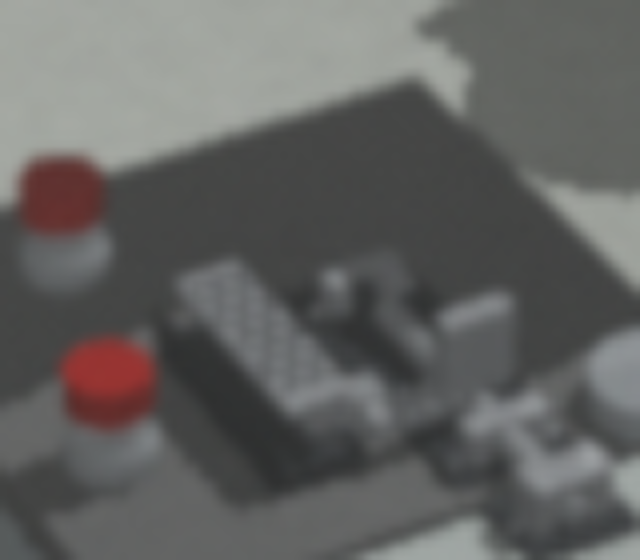

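The plate corner sits at (514,295) and the catch is raised, with its far corner at (238,262). I'll compare side by side with the start picture to confirm the full rise and the travel.

```bash
python3 - <<'E'
import cv2,numpy as np
f=lambda n:cv2.resize(cv2.imread(n)[150:220,290:370],None,fx=5,fy=5,interpolation=cv2.INTER_CUBIC)
a,b=f("pics/scene0.png"),f("pics/scene4f.png")
cv2.imwrite("pics/cmp.png",np.hstack([a,b]))
A=cv2.imread("pics/scene0.png",0);B=cv2.imread("pics/scene4f.png",0)
A,B=[cv2.resize(i,None,fx=5,fy=5,interpolation=cv2.INTER_CUBIC) for i in(A,B)]
for nm,(x,y,w,h) in dict(catch=(310,180,22,17),jara=(290,168,16,20),plate=(335,178,16,14),keeper=(350,203,20,16)).items():
    x,y,w,h=[5*v for v in(x,y,w,h)];m=40
    r=cv2.matchTemplate(B[y-m:y+h+m,x-m:x+w+m],A[y:y+h,x:x+w],cv2.TM_CCOEFF_NORMED);_,v,_,l=cv2.minMaxLoc(r);print(nm,(np.array(l)-m)/5,round(v,2))
from h import *
p=[552.4,95.7,-.334]
print("expected plate shift",proj("scene",w(p,(-30,19,150)))-proj("scene",w(p,(-30,-15,150))),"catch 10mm",proj("scene",w(p,(30,-22,134)))-proj("scene",w(p,(30,-22,144))))
E
```

```text
catch [0.4 0.8] 0.87
jara [-0.2 -0.2] 0.93
plate [5.4 6. ] 0.56
keeper [0. 0.] 0.97
expected plate shift [6.24317866 6.44091224] catch 10mm [0.02736813 2.86551882]
```

View pics/cmp.png

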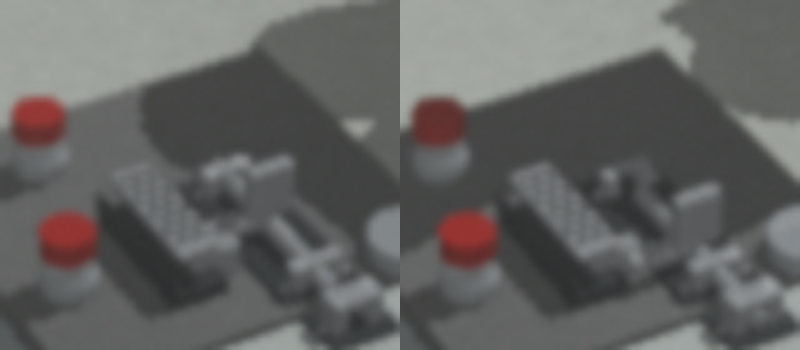

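```bash
python3 - <<'E'
import cv2,numpy as np
L=lambda i:cv2.GaussianBlur(cv2.Sobel(cv2.resize(i,None,fx=5,fy=5,interpolation=cv2.INTER_CUBIC).astype(np.float32),cv2.CV_32F,0,1),(0,0),2)
A=cv2.imread("pics/scene0.png",0);B=cv2.imread("pics/scene4f.png",0)
from cell import manip
C=manip.camera("scene")[:,:,:]; C=cv2.cvtColor(C,cv2.COLOR_BGR2GRAY)
for I in(B,C):
  for nm,(x,y,w,h) in dict(far=(311,179,12,8),near=(322,192,14,10),whole=(311,179,26,22),keeper=(350,203,20,16)).items():
    x,y,w,h=[5*v for v in(x,y,w,h)];m=20
    r=cv2.matchTemplate(L(I)[y-m:y+h+m,x-m:x+w+m],L(A)[y:y+h,x:x+w],cv2.TM_CCOEFF_NORMED);_,v,_,l=cv2.minMaxLoc(r);print(nm,(np.array(l)-m)/5,round(v,2))
E
```

```text
far [-1.2  0.6] 0.72
near [-0.4  0.2] 0.92
whole [0.  0.2] 0.79
keeper [0. 0.] 0.97
far [-1.2  0.6] 0.72
near [-0.4  0. ] 0.93
whole [0.  0.2] 0.78
keeper [0. 0.] 0.97
```

The catch is back to within about 0.2 px (under 1 mm) of fully up. That can only happen with the bolt past the pawl. The case and jars haven't moved and the hand is clear, so I'm handing in.

```bash
python3 -c "
from cell import manip
print(manip.sign_off())"
```

```text
the job is handed in; nothing more can be done
None
```

I pushed the bolt home against its stop with the catch held down, then let go of both. In the pictures the catch has sprung back up behind the bolt and the case and jars have not moved. The hand is clear, and the job was handed in at about 8 s.

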